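Set up the bench magnifier over a dish of mineral grains

ROBOT

A 6-joint arm with a two-finger parallel gripper is mounted at the origin on a cart in front of the work surface, level with it; the furniture and walls round the work are solid. World frame = base frame: x ahead of the robot, y to its left, z up, the work surface at z = 0. Lengths are in m, angles in rad, forces in N, time in s.
With the tool pointing down it reaches from about 0.275 to 0.85 m from the base axis. Payload 19 kg.
Tool frame: the origin (TCP) lies at the very end of the fingers, on their centre line; the grasp point (between the pads) lies manip.grip_point_offset behind it (manip.grip_point_offset is the distance from the TCP to the grasp point, in m); z points along the fingers, y is the line along which they close (so a half turn about z gives the same grasp; the last joint's range is limited). The gripper opens to 85 mm and grips with 20 to 120 N. Pads are 22 mm wide; open, the fingers measure 114 mm over their backs; the gripper's body (76 mm by 85 mm) begins 54 mm behind the grasp point. The pads swing forward as they close: fully open they stand 13 mm farther back than shut.
Start: joints at [-1.317, 0.15, 1.437, -0, 1.554, -0.134], TCP at [0.217, -0.532, 0.231] pointing down, gripper open.
Joint ranges: [-2.8, 2.8], [-0.68, 2.1], [0.12, 2.68], [-1.39, 4.53], [0.16, 2.79], [-2.81, 2.81]. Speed limits (rad/s): [1.89, 1.89, 2.22, 3.01, 3.01, 3.01].

INTERFACE

Orientations are given as a 3x3 rotation matrix whose columns are the frame's x, y, z axes.
In Python, from plant import manip, viewer gives the robot as it stands.
- The arm moves only by the shell command python3 -m crank 'ROWS' [FORCE]. ROWS is JSON, a list of rows, each a list of 5 numbers: the opening, from 0 (shut) to 1 (fully open), then the shift along the world's x, y, z in m, then the turn about the world's z in rad. In form: [[claw, dx, dy, dz, turn], ...]. A call has 1 to 20 rows; each row is the pose to reach, as a shift and turn from the pose commanded when the call began; what a row does not reach only later rows make up. A row lasts 1/10 s, in which the tool goes at most 50 mm and 8.59 degrees, less where a joint would pass 70% of its speed; a pose out of reach is approached as far as the arm can. A call with a gripper value outside its range is refused whole. The fingers move at their own pace and stop on an object; FORCE is the grip in N (left out, the last holds). Time passes only in rows, so rows that repeat a pose let the fingers close. It gives the time, the measured TCP pose, the force, the opening and the grip force at its end, in the units of the state.
- manip.state(): the state, without advancing time (a new reading comes with each control period).
- viewer.grab_frame(name): name is "scene" or "top" or "wrist"; returns the picture (400x640x3 uint8, red, green, blue); there is no depth.
- viewer.calibration(name): a dict with "intrinsics" (3x3 intrinsics, pixels), "R" (3x3) and "t" (3): a world point X has camera coordinates R X + t. Camera axes: x right, y down, z forward; pixel columns grow to the right and rows downward; lengths in m; the calibration is good to about 2 mm. A picture is of the moment at which its call begins: read the wrist's pose just before it. calibration takes no time and is no camera call; for the wrist camera it gives the pose at the moment of the call.
- manip.finish_job(): hands the job in; it is judged then, once.
The state is a dict: "time": time; "joint_pos": joint angles; "joint_vel": joint speeds; "tau": joint torques, N m; "position": TCP position; "tool_rot": TCP orientation; "wrist_force": force on the tool from outside, world axes, zero at the start; "moment": the same for the moment, N m; "width": finger opening in m; "grasp_force": force on a finger pad.
Only numpy, scipy, OpenCV 4.12 (cv2) and the standard library are available. Lean on these libraries where they do the work, as an engineer would, in place of code of your own. Each camera call takes 0.05 s, during which the arm holds its last target. There are 200 camera calls.

TASK

Set the round dish of mineral grains level on the white viewing plate, inside its rim, then mount the magnifier over it: lift the magnifier out of the wooden block by its knob, pass its T-shaped foot through the slot of the aluminium rail, press it down against its spring and turn it a quarter turn so that the foot catches under the slot's lips, and let go. The lens must end up centred over the dish; leave the blower, tweezers, pencil and folding loupe where they are.

Things in the scene. Friction and masses are not known exactly. Their poses are not given: they have to be found in the camera images.
- dish: Clear round dish with brown mineral grains, 60 mm in diameter, 13 mm high, 35 g, loose; stands on the worktop at the start. Origin: centre of its underside, z up. Pinch it across its diameter.
- stand: Viewing stand, fixed to the worktop: grey base plate 180 x 260 mm (local x, y), its top 14 mm above the worktop, on four rubber feet, with a T-slot rail on its far side. Origin: underside of the feet, centre of the plate. Local -x is the side of the white viewing plate, local y runs along the rail, z up.
- rail_top (a point): Middle of the slot, level with the rail's top face, 54 mm above the worktop; axes as the stand. Bare aluminium rail 56 mm wide, 40 mm high, 240 mm long along y, black end caps. The slot in its top runs its whole length: 16 mm wide (19 mm in the top 1.5 mm) between lips 7 mm thick; below them a cavity 42 mm wide, its floor 35 mm below the top face. The foot can go in anywhere along it.
- plate: White round viewing plate, 90 mm in diameter, 4 mm thick, fixed on the base plate in front of the rail (on the robot's side), its centre 95 mm from the slot's centre line; where it stands along the rail varies. Origin: centre of its underside.
- plate_seat (a point): Centre of the viewing plate's top face, where the dish is to stand: 18 mm above the worktop. A thin grey rim, 72 mm inner and 78 mm outer diameter, stands 2 mm above this face round the dish's place.
- block: Light wooden parking block, 84 x 116 x 34 mm (local x, y, z), fixed, with two slots 40 x 18 mm (long side along local x) at local y = +29 and -29 mm. The magnifier stands in the one at +29 mm, its arm pointing to local -x. Origin: centre of its underside.
- magnifier: Bench magnifier, 170 mm tall, 0.42 kg, loose, upright in the block at the start: steel column 16 mm thick, black arm along local +x with a round lens, black knob on top; below, a sprung black flange 44 mm square and a steel T-foot. Origin: on the column's axis at the relaxed flange's underside (34 mm above the worktop at the start); z up, x along the arm. Lens ends on the stand's -x side.
- foot (a point): Upper face of the T-foot, 4 mm below the magnifier's origin. The foot is a bar 33 mm long along local x (as the arm), 12 mm wide, 9 mm high (lowest 3 mm: 30 x 9 mm), on a neck 12 mm thick. It passes the slot with the arm along the rail; a quarter turn, either way, sets it across. It comes free under the lips when the flange is pressed more than 3 mm (best 5 to 6 mm), and only then can it turn.
- lens (a point): Centre of the magnifier's lens: 95 mm from the column's axis along the arm (local x of the magnifier), 93 mm above its origin. The lens ring is 66 mm in diameter and 10 mm thick.
- knob (a point): Centre of the magnifier's knob, 137 mm above its origin, on the column's axis. The knob is black, 38 mm high, with two flats 26 mm apart across the arm's direction (grip with the fingers closing along the magnifier's x) and 34 mm wide along y. The arm's top is 40 mm below this point.
- flange (a joint): Compression of the magnifier's sprung flange (m): 0 relaxed, 0.008 the stop. Takes 6 N to begin, 9.5 N at 5 mm, 11.6 N at 8 mm. With the flange on the rail, the origin is this far below the rail's top. Once turned and let go, the spring pulls the foot up against the lips and clamps with about 8 N, at 0.003.
- blower: Black rubber dust blower, 100 mm long, lying on the worktop in front of the pine chest; to be left alone. Origin: centre of its underside. The chest is fixed, 374 mm high, its front at world x = 0.61 (round drawer knobs stand out a little further), from y = 0.06 to 0.53: keep the gripper clear of it.
- tweezers: Steel tweezers, 126 mm long, lying on the worktop; to be left alone. Origin: centre of the underside.
- pen: Green pencil, 112 mm long, lying on the worktop; to be left alone. Origin: centre of the underside.
- loupe: Small folding pocket loupe, 36 mm, lying on the worktop; to be left alone. Origin: centre of the underside.
Not all that is in view belongs to the job. What is shaped like the dish but purple or red is not meant.

How it is judged:
On the way, in this order (a step that is already met when the one before it is completed fails the run):
1. the dish stands level inside the plate's rim, let go (horizontal distance between dish and plate_seat below 0.008 m and z of dish in the frame of plate_seat below 0.0015 m and angle between dish's own z axis and vertical below 0.05 rad and contact force between the fingers and dish below 0.1 N), for 0.2 s.
2. the magnifier's foot is through the slot and turned across it (z of magnifier in the frame of rail_top below -0.0015 m and x of magnifier in the frame of rail_top between -0.005 and 0.005 m and angle between the x axis of magnifier and the y axis of stand, either way round above 1.3 rad), for 0.2 s.
At the end, for the whole second after the job is handed in: Dish level inside the plate's rim, within 8 mm of its centre. Magnifier upright on the rail, foot under the lips and across the slot within 15 degrees, clamped by its spring, lens within 14 mm of the dish's centre seen from above. All released and at rest (all of step 2 and horizontal distance between dish and plate_seat below 0.008 m and z of dish in the frame of plate_seat below 0.0015 m and angle between each of dish, magnifier's own z axis and vertical below 0.05 rad and z of magnifier in the frame of rail_top above -0.006 m and value of joint flange between 0.0015 and 0.005 m and horizontal distance between lens and dish below 0.014 m and linear speed of each of magnifier, dish below 0.01 m/s); the robot touches nothing.
It fails at once if the dish is tipped so that grains spill (more than 20 degrees) (angle between dish's own z axis and vertical above 0.35 rad).
It fails at once if a bystander is pushed away by more than 30 mm (distance of any of blower, tweezers, pen, loupe from where it was at the start of the episode above 0.03 m).
It also fails if it takes over 72 s, if anything falls off the work surface, if the arm or the gripper's body presses on something with over 40 N, if the wrist force passes 120 N, or if a joint passes its speed limit or range.

## Working session

There is one attempt and no reset: what is moved stays moved. The work goes in short steps, Python scripts to look and compute and a shell command to move; the robot and the scene stay as the last step left them, time stands still between calls to the robot, and variables do not carry over. Pictures are saved under pics/ and viewed, at most 13 in all, crops included, and the job is handed in when it is done.

```bash
ls; mkdir -p pics; cat > h.py <<'E'
import numpy as np, cv2
from plant import manip, viewer
def snap(n,f):
    c=viewer.calibration(n); im=viewer.grab_frame(n); cv2.imwrite('pics/'+f,im[:,:,::-1]); np.savez('pics/'+f+'.npz',K=c['intrinsics'],R=c['R'],t=c['t']); return im,c
def ray(c,u,v,z):
    K,R,t=[np.array(c[k]) for k in (('intrinsics','R','t') if 'intrinsics' in c else ('K','R','t'))]
    C=-R.T@t; d=R.T@np.linalg.solve(K,[u,v,1.]); return C+d*(z-C[2])/d[2]
def proj(c,X):
    K,R,t=[np.array(c[k]) for k in (('intrinsics','R','t') if 'intrinsics' in c else ('K','R','t'))]
    p=K@(R@np.array(X)+t); return p[:2]/p[2]
E
python3 - <<'E'
from h import *
for n in ('top','scene'):
    im,c=snap(n,n+'1.png'); print(n,-np.array(c['R']).T@c['t'],c['intrinsics'])
print(manip.state()['time'],manip.grip_point_offset)
E
```

```text
pics
top [0.24750633 0.13053876 1.13712481] [[373.61331047   0.         317.57243635]
 [  0.         373.61331047 191.3722608 ]
 [  0.           0.           1.        ]]
scene [-0.08607136  0.99986252  0.70012724] [[436.2398295    0.         326.48270587]
 [  0.         436.2398295  197.73841586]
 [  0.           0.           1.        ]]
0.1 0.0187
```

View pics/top1.png

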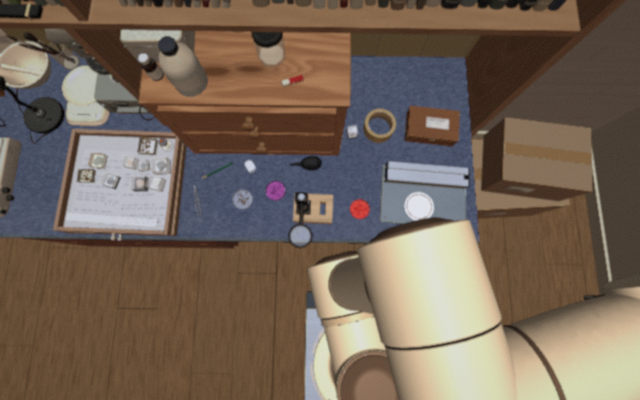

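View pics/scene1.png

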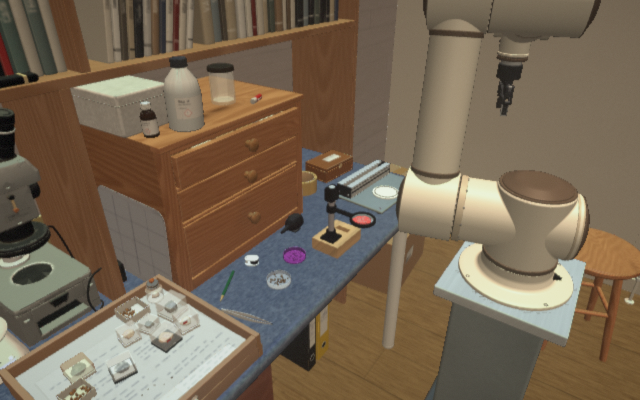

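The top view shows the dish at about (243,200), the plate at (419,206), the rail at (428,174), the block at (313,208) and the lens at (300,236). I'll turn these into rough positions.

```bash
python3 - <<'E'
from h import *
c=np.load('pics/top1.png.npz')
for n,u,v,z in [('dish',243,200,.008),('plate',419,206,.018),('railL',389,174,.054),('railR',468,177,.054),('blkL',293,208,.034),('blkR',334,208,.034),('knob',303,198,.19),('lens',300,236,.127),('purple',276,190,.01),('tweez',197,200,0),('loupe',250,166,.01),('blower',312,163,.02)]: print(n,ray(c,u,v,z).round(3))
s=manip.state(); print(np.round(s['tool_rot'],3).tolist(),s['position'])
w=viewer.calibration('wrist'); R=np.array(w['R']);print(R.round(3).tolist(),(-R.T@w['t']).round(3),w['intrinsics'])
E
```

```text
dish [0.466 0.362 0.008]
plate [ 0.454 -0.176  0.018]
railL [ 0.543 -0.081  0.054]
railR [ 0.538 -0.317  0.054]
blkL [0.439 0.206 0.034]
blkR [0.441 0.083 0.034]
knob [0.439 0.17  0.19 ]
lens [0.347 0.178 0.127]
purple [0.499 0.262 0.01 ]
tweez [0.466 0.506 0.   ]
loupe [0.575 0.346 0.01 ]
blower [0.584 0.152 0.02 ]
[[0.926, 0.378, -0.0], [0.378, -0.926, 0.001], [0.0, -0.001, -1.0]] [ 0.21737527 -0.53210476  0.23075068]
[[0.379, -0.925, -0.001], [-0.882, -0.362, 0.301], [-0.279, -0.113, -0.954]] [ 0.288 -0.504  0.373] [[321.53866446   0.         319.88465092]
 [  0.         321.53866446 198.37091778]
 [  0.           0.           1.        ]]
```

```bash
python3 -m crank '[[1,0.0,0.03,0.05,-0.1],[1,0.02,0.07,0.07,-0.2],[1,0.04,0.11,0.07,-0.3],[1,0.07,0.15,0.07,-0.4],[1,0.11,0.18,0.07,-0.4],[1,0.14,0.21,0.07,-0.4],[1,0.17,0.24,0.07,-0.4],[1,0.2,0.27,0.07,-0.4],[1,0.24,0.3,0.07,-0.4],[1,0.28,0.33,0.07,-0.4],[1,0.3,0.34,0.07,-0.4],[1,0.3,0.34,0.07,-0.4],[1,0.3,0.34,0.07,-0.4]]' && python3 - <<'E'
from h import *
im,c=snap('wrist','w1.png'); im,c=snap('top','top2.png'); print(manip.state()['joint_pos'])
E
```

```text
time: 1.4
position: [0.5174, -0.192, 0.3007]
tool_rot: [[1.0, -0.011, -0.001], [-0.011, -1.0, 0.0], [-0.001, -0.0, -1.0]]
wrist_force: [-0.3, -0.0, -1.0]
width: 0.0854
grasp_force: 0.0
[-4.96601620e-01  8.79935977e-02  1.36772814e+00 -8.59631760e-05
  1.68623955e+00  1.08703579e+00]
```

View pics/w1.png

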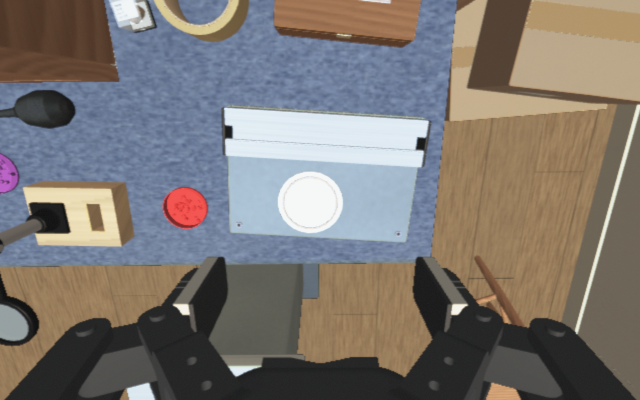

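```bash
python3 - <<'E'
from h import *
im=cv2.imread('pics/w1.png'); c=np.load('pics/w1.png.npz')
g=cv2.cvtColor(im,cv2.COLOR_BGR2HSV); m=((im.min(2)>225)).astype(np.uint8); m[:165]=0;m[250:]=0
cs,_=cv2.findContours(m,0,1)
k=max(cs,key=cv2.contourArea); e=cv2.fitEllipse(cv2.convexHull(k)); print(e)
p=ray(c,*e[0],.018);print('plate',p, 'r',ray(c,e[0][0]+45,e[0][1],.018)-p)
cr=cv2.convertScaleAbs(im[95:250,215:440],alpha=1.0); cr=cv2.resize(cr,None,fx=3.5,fy=3.5,interpolation=cv2.INTER_CUBIC); cv2.imwrite('pics/w1c.png',cr)
E
```

```text
((309.83428955078125, 201.79136657714844), (60.671546936035156, 64.32778930664062), 93.18489074707031)
plate [ 0.45485897 -0.17777544  0.018     ] r [-0.0005963  -0.06256012  0.        ]
```

View pics/w1c.png

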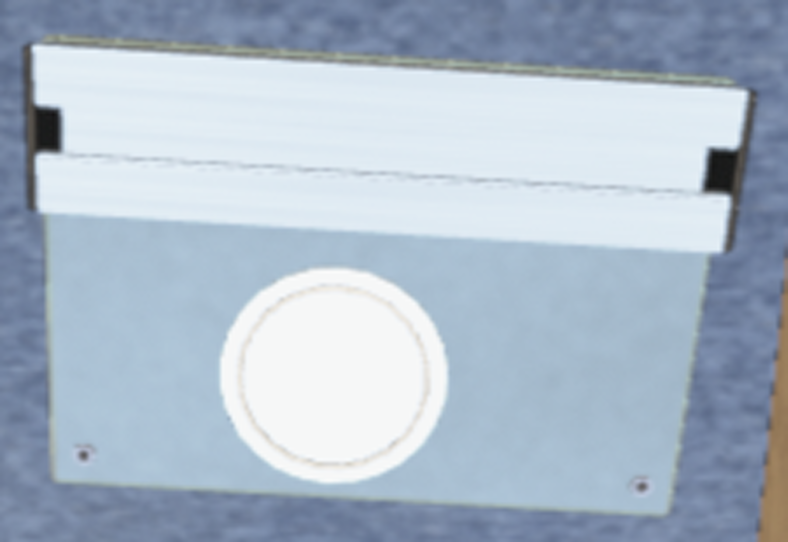

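```bash
python3 - <<'E'
from h import *
c=np.load('pics/w1.png.npz')
f=lambda u,v,z=.054: ray(c,215+u/3.5-.36,95+v/3.5-.36,z)
FL,NL,FR,NR=f(33,45),f(37,212),f(752,91),f(730,250)
SL=(f(36,107)+f(36,152))/2; SR=(f(740,149)+f(736,193))/2
print(FL,NL,FR,NR,SL,SR); print('w',np.linalg.norm(FL-NL),np.linalg.norm(FR-NR))
for a,b in((FL,FR),(NL,NR),(SL,SR),(f(54,481,.014),f(668,514,.014))):
    d=a-b;print('yaw',np.arctan2(-d[0],d[1]),'len',np.hypot(*d[:2]))
d=SL-SR; y=d[:2]/np.hypot(*d[:2]); x=np.array([y[1],-y[0]]); p=ray(c,309.83,201.79,.018)[:2]
for q in (SL[:2],SR[:2],(FL+NL)[:2]/2,(FR+NR)[:2]/2): print('plate->slot',(q-p)@x)
print('col target',p+.095*x,x)
# block from this view + dish from top2
E
```

```text
[ 0.58317037 -0.08147864  0.054     ] [ 0.52730884 -0.07728735  0.054     ] [ 0.56591041 -0.321968    0.054     ] [ 0.51154382 -0.31931103  0.054     ] [ 0.5554733  -0.07973171  0.054     ] [ 0.539099   -0.31965241  0.054     ]
w 0.05601854986851791 0.05443147248749559
yaw -0.07164734518025713 len 0.24110794629469628
yaw -0.06504644383900925 len 0.242536592961109
yaw -0.06814313465603995 len 0.24047881896169232
yaw -0.06795575932660743 len 0.2554458956594966
plate->slot 0.09370333116677854
plate->slot 0.09370333116677854
plate->slot 0.09344643715691921
plate->slot 0.09339952133996836
col target [ 0.54964055 -0.1842381 ] [ 0.99767915 -0.06809041]
```

```bash
python3 -m crank '[[1,-0.02,0.04,0,0],[1,-0.04,0.08,0,0],[1,-0.06,0.12,0,0],[1,-0.07,0.17,0,0],[1,-0.07,0.22,0,0],[1,-0.07,0.27,0,0],[1,-0.07,0.32,0,0],[1,-0.07,0.37,0,0],[1,-0.07,0.42,-0.02,0],[1,-0.07,0.465,-0.04,0],[1,-0.07,0.51,-0.05,0],[1,-0.07,0.54,-0.05,0],[1,-0.07,0.54,-0.05,0],[1,-0.07,0.54,-0.05,0]]' && python3 - <<'E'
from h import *
im,c=snap('wrist','w2.png'); print(manip.state()['joint_pos'])
E
```

```text
time: 2.9
position: [0.4475, 0.3472, 0.2512]
tool_rot: [[1.0, -0.012, -0.0], [-0.012, -1.0, -0.0], [-0.0, 0.0, -1.0]]
wrist_force: [0.4, -0.9, 0.8]
width: 0.0852
grasp_force: 0.0
[ 5.22974680e-01  1.26001913e-01  1.42466852e+00 -2.19952805e-04
  1.59068860e+00  2.10685890e+00]
```

View pics/w2.png

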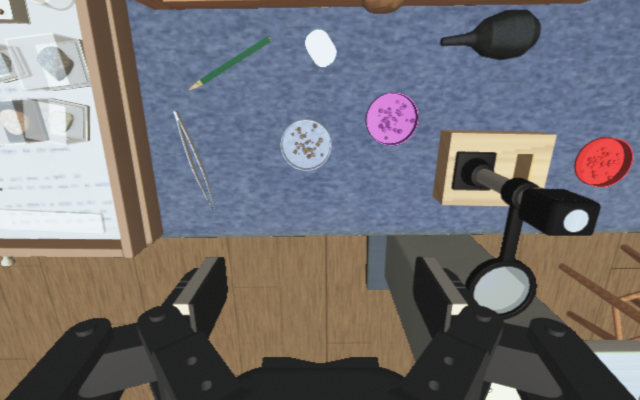

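```bash
python3 - <<'E'
from h import *
im=cv2.imread('pics/w2.png'); c=np.load('pics/w2.png.npz')
h=cv2.cvtColor(im,cv2.COLOR_BGR2HSV)
print(im[145,[270,276,279,282,285,290,300,310,326,330,333,336,340]].tolist())
r=np.zeros(im.shape[:2],np.uint8); r[105:185,262:350]=1
m=((im[:,:,2]>115)*r).astype(np.uint8)
m=cv2.morphologyEx(m,cv2.MORPH_CLOSE,np.ones((5,5))); m=cv2.morphologyEx(m,cv2.MORPH_OPEN,np.ones((5,5)))
k=max(cv2.findContours(m,0,1)[0],key=cv2.contourArea); e=cv2.fitEllipse(cv2.convexHull(k)); print(e)
for z in (.0,.0065,.013): print('dish',ray(c,*e[0],z),(ray(c,e[0][0]-e[1][0]/2,e[0][1],z)-ray(c,e[0][0]+e[1][0]/2,e[0][1],z))[1])
m=((h[:,:,0]>10)&(h[:,:,0]<28)&(h[:,:,1]>40)&(h[:,:,2]>120)).astype(np.uint8); m[:,:430]=0;m[:125]=0;m[215:]=0;m[:,570:]=0
k=max(cv2.findContours(m,0,1)[0],key=cv2.contourArea); print(cv2.approxPolyDP(cv2.convexHull(k),4,True)[:,0].tolist())
cv2.imwrite('pics/w2c.png',cv2.resize(im[110:320,430:640],None,fx=2.8,fy=2.8,interpolation=cv2.INTER_CUBIC))
E
```

```text
[[150, 121, 106], [141, 112, 97], [145, 118, 103], [172, 161, 150], [224, 203, 186], [222, 202, 185], [151, 148, 149], [221, 198, 182], [223, 202, 185], [215, 192, 176], [148, 118, 103], [146, 116, 102], [145, 115, 100]]
((305.3815002441406, 144.6651611328125), (52.966983795166016, 54.92563247680664), 103.75720977783203)
dish [0.46882037 0.3640681  0.        ] 0.06453998483783224
dish [0.46973558 0.36376486 0.0065    ] 0.06347342473036888
dish [0.47065079 0.36346162 0.013     ] 0.0624068646229054
[[444, 130], [555, 135], [543, 187], [508, 205], [442, 204]]
```

View pics/w2c.png

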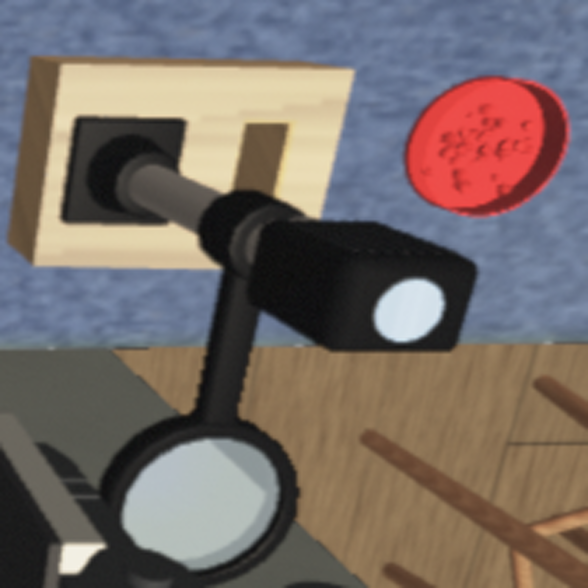

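Grip at the dish's centre (0.470, 0.3635). The pads sit about 6 mm back at 60 mm opening, so TCP goes to z ≈ -0.001.

```bash
python3 -m crank '[[1,0.01,0.008,-0.045,-0.056],[1,0.022,0.0165,-0.09,-0.056],[1,0.0225,0.0165,-0.135,-0.056],[1,0.0225,0.0165,-0.18,-0.056],[1,0.0225,0.0165,-0.215,-0.056],[1,0.0225,0.0165,-0.24,-0.056],[1,0.0225,0.0165,-0.252,-0.056],[1,0.0225,0.0165,-0.252,-0.056],[0.5,0.0225,0.0165,-0.252,-0.056],[0.5,0.0225,0.0165,-0.252,-0.056],[0.5,0.0225,0.0165,-0.252,-0.056],[0.5,0.0225,0.0165,-0.252,-0.056],[0.5,0.0225,0.0165,-0.252,-0.056]]' 25; python3 -m crank '[[0.5,0,0,0.015,0],[0.5,0,0,0.04,0],[0.5,0,0,0.04,0]]' ; python3 - <<'E'
from h import *
im,c=snap('wrist','w3.png'); cv2.imwrite('pics/w3c.png',im[150:400,120:520,::-1])
E
```

```text
time: 4.25
position: [0.4708, 0.3645, 0.0012]
tool_rot: [[0.998, -0.068, 0.003], [-0.068, -0.998, 0.001], [0.002, -0.001, -1.0]]
wrist_force: [-0.1, -2.1, 8.1]
width: 0.0581
grasp_force: 25.4
time: 4.55
position: [0.4716, 0.3653, 0.0441]
tool_rot: [[0.998, -0.068, 0.005], [-0.068, -0.998, 0.003], [0.005, -0.004, -1.0]]
wrist_force: [-0.2, 0.7, -0.6]
width: 0.0577
grasp_force: 27.5
```

View pics/w3c.png

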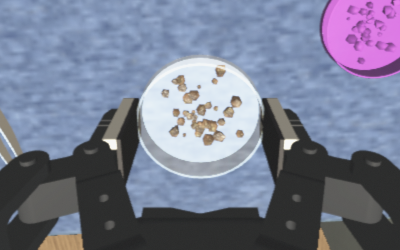

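Dish held level, centre near pixel (321,267). Carrying it over the magnifier to above the plate.

```bash
python3 - <<'E'
from h import *
c=np.load('pics/w3.png.npz'); print(ray(c,321,260,.052), manip.state()['position'])
E
python3 -m crank '[[0.5,0,0,0.03,0],[0.5,0,0,0.07,0],[0.5,0,0,0.115,0],[0.5,0,-0.01,0.16,0],[0.5,0,-0.03,0.195,0],[0.5,0,-0.065,0.205,0],[0.5,0,-0.105,0.205,0],[0.5,0,-0.15,0.205,0],[0.5,0,-0.195,0.205,0],[0.5,0,-0.24,0.205,0],[0.5,-0.002,-0.285,0.205,0],[0.5,-0.005,-0.33,0.205,0],[0.5,-0.01,-0.375,0.205,0],[0.5,-0.0155,-0.42,0.2,0],[0.5,-0.0155,-0.465,0.18,0],[0.5,-0.0155,-0.5,0.155,0],[0.5,-0.0155,-0.525,0.12,0],[0.5,-0.0155,-0.538,0.09,0],[0.5,-0.0155,-0.542,0.06,0],[0.5,-0.0155,-0.542,0.06,0]]'; python3 - <<'E'
from h import *
im,c=snap('wrist','w4.png'); s=manip.state(); print(s['position'],s['width'],proj(c,[.455,-.178,.018]))
E
```

```text
[0.47577014 0.36387915 0.052     ] [0.47101997 0.36495857 0.04233183]
time: 6.6
position: [0.4526, -0.1774, 0.0961]
tool_rot: [[0.998, -0.069, -0.005], [-0.069, -0.998, 0.003], [-0.005, -0.003, -1.0]]
wrist_force: [-0.2, 1.0, 1.3]
width: 0.0579
grasp_force: 27.5
[ 0.45357834 -0.17744559  0.0985481 ] 0.05748146787068605 [320.00281797 204.11204215]
```

```bash
python3 -m crank '[[0.5,-0.001,0,-0.03,0],[0.5,-0.001,0,-0.055,0],[0.5,-0.001,0,-0.07,0],[0.5,-0.001,0,-0.0785,0],[0.5,-0.001,0,-0.0785,0],[0.5,-0.001,0,-0.0785,0]]'; python3 -m crank '[[0.78,0,0,0,0],[0.85,0,0,0,0],[1,0,0,0,0],[1,0,0,0,0],[1,0,0,0.02,0],[1,0,0,0.05,0],[1,0,0,0.09,0],[1,0,0.0,0.13,0],[1,0,0,0.13,0]]'; python3 - <<'E'
from h import *
im,c=snap('wrist','w5.png'); print(manip.state()['position'])
cv2.imwrite('pics/w5c.png',cv2.resize(im[110:350,170:470,::-1],None,fx=2.5,fy=2.5))
E
```

```text
time: 7.25
position: [0.4542, -0.1779, 0.0222]
tool_rot: [[0.998, -0.068, 0.002], [-0.068, -0.998, -0.001], [0.002, 0.001, -1.0]]
wrist_force: [-0.1, -0.3, -0.1]
width: 0.0576
grasp_force: 27.5
time: 8.15
position: [0.4552, -0.1788, 0.156]
tool_rot: [[0.998, -0.068, 0.007], [-0.068, -0.998, -0.004], [0.007, 0.003, -1.0]]
wrist_force: [0.2, 0.1, -0.5]
width: 0.0855
grasp_force: 0.0
[ 0.45435798 -0.17833926  0.15332284]
```

View pics/w5c.png

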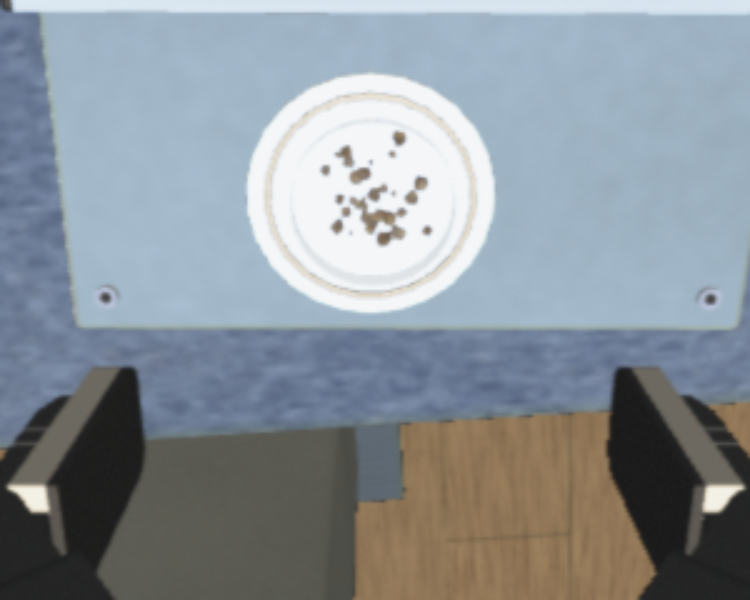

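Dish sits inside the rim: dish centre about (373,200) in the crop, plate (371,193), so roughly 2–3 mm off. Next, the block pose from the earlier view.

```bash
python3 - <<'E'
from h import *
c=np.load('pics/w2.png.npz')
f=lambda u,v,z=.034: ray(c,430+u/2.8-.32,110+v/2.8-.32,z)
A,B,D=f(62,64),f(355,70),f(35,268)
print(A,B,D,np.linalg.norm(A-B),np.linalg.norm(A-D)); d=A-B; yaw=np.arctan2(-d[0],d[1]); print('yaw',yaw,np.arctan2((A-D)[1],(A-D)[0]))
y=d/np.linalg.norm(d); ctr=(B+D)/2; print('ctr',ctr,'mag axis',ctr+.029*y)
K=[f(77,117,.036),f(187,119,.036),f(62,222,.036)];print('flange',(K[1]+K[2])/2,np.linalg.norm(K[0]-K[1]),np.linalg.norm(K[0]-K[2]))
m=(ctr+.029*y)[:2]; ax=np.array([y[1],-y[0]])
print('lens pred',m-.095*ax[:2], 'meas',f(203,495,.127))
print('yaw tool',np.arctan2(*manip.state()['tool_rot'][[1,0],[1,1]]) if 0 else manip.state()['tool_rot'])
E
```

```text
[0.48516377 0.20098182 0.034     ] [0.4815878  0.08533712 0.034     ] [0.40049962 0.20281273 0.034     ] 0.11569997311327401 0.08468394773181961
yaw -0.03091217421500363 -0.021622193634698066
ctr [0.44104371 0.14407493 0.034     ] mag axis [0.44194002 0.17306107 0.034     ]
flange [0.44218579 0.17207594 0.036     ] 0.043898391400113534 0.04341121819691474
lens pred [0.3469854  0.17599726] meas [0.35041475 0.17432065 0.127     ]
yaw tool [[ 0.99766735 -0.06814954  0.00393785]
 [-0.06814117 -0.99767321 -0.00222316]
 [ 0.00408019  0.00194964 -0.99998978]]
```

Block sizes agree with the given ones (115.7 × 84.7 mm). Magnifier axis ≈ (0.442, 0.1725), yaw -0.028. Going to the knob.

```bash
python3 -m crank '[[1,0,0.0,0.04,0.1],[1,0,0.0,0.08,0.24],[1,0,0.02,0.107,0.38],[1,0,0.05,0.107,0.52],[1,0,0.085,0.107,0.66],[1,-0.005,0.12,0.107,0.8],[1,-0.01,0.155,0.107,0.94],[1,-0.012,0.19,0.107,1.08],[1,-0.012,0.23,0.107,1.22],[1,-0.012,0.27,0.107,1.36],[1,-0.012,0.31,0.107,1.5],[1,-0.012,0.335,0.107,1.611],[1,-0.012,0.3505,0.107,1.611],[1,-0.012,0.3505,0.107,1.611],[1,-0.012,0.3505,0.107,1.611]]'; python3 - <<'E'
from h import *
im,c=snap('wrist','w6.png'); s=manip.state(); print(s['position'],s['tool_rot'][:2,1]); 
cv2.imwrite('pics/w6c.png',im[:,:,::-1])
for q in([.442,.1725,.19],[.442,.1725,.034],[.347,.175,.127]): print(proj(c,q))
E
```

```text
time: 9.7
position: [0.4412, 0.1725, 0.257]
tool_rot: [[0.028, 1.0, -0.001], [1.0, -0.028, -0.0], [-0.0, -0.001, -1.0]]
wrist_force: [0.8, -0.6, -0.4]
width: 0.0854
grasp_force: 0.0
[0.44133216 0.17216967 0.25721604] [ 0.99959462 -0.02845445]
[321.38004706 212.86743265]
[320.92665759 166.33883051]
[213.01551383 188.15017797]
```

View pics/w6c.png

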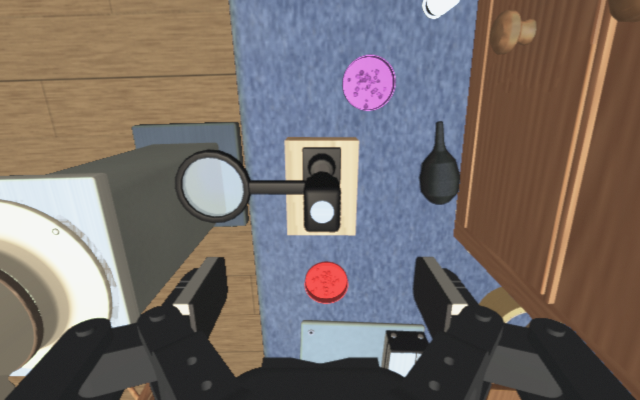

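Knob disc is at (322,212) against a predicted (321,213), and the lens matches too. Descending and gripping.

```bash
python3 -m crank '[[1,0.0005,0,-0.04,0],[1,0.0005,0.0003,-0.075,0],[1,0.0005,0.0003,-0.095,0],[1,0.0005,0.0003,-0.105,0],[0.6,0.0005,0.0003,-0.105,0],[0.1,0.0005,0.0003,-0.105,0],[0.1,0.0005,0.0003,-0.105,0],[0.1,0.0005,0.0003,-0.105,0],[0.1,0.0005,0.0003,-0.105,0],[0.1,0.0005,0.0003,-0.105,0],[0.1,0.0005,0.0003,-0.105,0],[0.1,0.0005,0.0003,-0.105,0]]' 70; python3 -m crank '[[0.1,0,0,0.02,0],[0.1,0,0,0.05,0],[0.1,0,0,0.09,0],[0.1,0,0,0.12,0],[0.1,0,0,0.12,0]]'
```

```text
time: 10.95
position: [0.4422, 0.1731, 0.153]
tool_rot: [[0.028, 1.0, 0.001], [1.0, -0.028, 0.0], [0.0, 0.001, -1.0]]
wrist_force: [2.4, -0.6, 3.6]
width: 0.0254
grasp_force: 71.9
time: 11.45
position: [0.4426, 0.1733, 0.2761]
tool_rot: [[0.028, 1.0, 0.004], [1.0, -0.028, 0.001], [0.001, 0.004, -1.0]]
wrist_force: [-0.0, 0.9, -5.2]
width: 0.0251
grasp_force: 71.3
```

```bash
python3 -m crank '[[0.1,0,-0.015,0,-0.05],[0.1,0,-0.04,0,-0.15],[0.1,0,-0.07,0,-0.28],[0.1,0,-0.1,0,-0.42],[0.1,0.005,-0.13,0,-0.56],[0.1,0.01,-0.16,0,-0.7],[0.1,0.015,-0.19,0,-0.84],[0.1,0.025,-0.22,0,-0.98],[0.1,0.04,-0.25,0,-1.12],[0.1,0.055,-0.28,0,-1.26],[0.1,0.075,-0.31,0,-1.4],[0.1,0.09,-0.335,0,-1.52],[0.1,0.1,-0.35,-0.02,-1.611],[0.1,0.1065,-0.357,-0.04,-1.611],[0.1,0.1065,-0.357,-0.045,-1.611],[0.1,0.1065,-0.357,-0.045,-1.611],[0.1,0.1065,-0.357,-0.045,-1.611]]'; python3 - <<'E'
from h import *
im,c=snap('wrist','w7.png'); s=manip.state(); print(s['position'],s['tool_rot'][:2,1],s['joint_pos'])
cv2.imwrite('pics/w7c.png',cv2.resize(im[100:330,170:470,::-1],None,fx=2.6,fy=2.6,interpolation=cv2.INTER_CUBIC))
E
```

```text
time: 13.15
position: [0.5482, -0.1835, 0.2283]
tool_rot: [[0.998, -0.067, 0.0], [-0.067, -0.998, 0.0], [0.0, -0.0, -1.0]]
wrist_force: [0.8, -0.0, -3.0]
width: 0.0253
grasp_force: 71.1
[ 0.54836833 -0.18349179  0.22877171] [-0.0673647  -0.99772839] [-4.56219184e-01  1.57383858e-01  1.43451310e+00  1.93830633e-04
  1.54863676e+00  1.18198859e+00]
```

View pics/w7c.png

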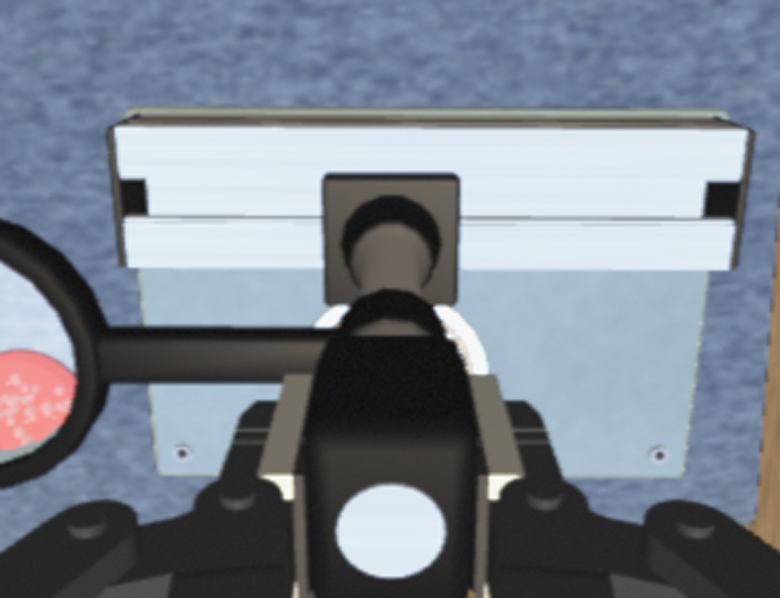

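Flange square spans crop (323–460, 174–304), knob disc at (391,530), slot edges at v≈180–216 at the rail ends. Computing the offset to the slot in this same view.

```bash
python3 - <<'E'
from h import *
c=np.load('pics/w7.png.npz')
f=lambda u,v,z: ray(c,170+u/2.6-.3,100+v/2.6-.3,z)
for z in (.112,.116,.120):
    P=[f(323,174,z),f(460,174,z),f(457,305,z),f(326,305,z)]
    print(z,sum(P)/4,[round(np.linalg.norm(P[i]-P[i-1]),4) for i in range(4)])
print('knob',f(391,530,.266))
z=.054
FL,NL,FR,NR=f(114,127,z),f(122,267,z),f(751,130,z),f(737,268,z)
SL=(f(121,180,z)+f(123,216,z))/2;SR=(f(741,182,z)+f(739,218,z))/2
print((FL+NL)/2,(FR+NR)/2,SL,SR,np.linalg.norm(FL-NL))
for a,b in ((SL,SR),((FL+NL)/2,(FR+NR)/2)):
    k=(a-b)[0]/(a-b)[1]; print('slot x at y=-.1835',b[0]+k*(-.1835-b[1]),k)
E
```

```text
0.112 [ 0.54858188 -0.18433212  0.112     ] [np.float64(0.044), np.float64(0.0431), np.float64(0.044), np.float64(0.0433)]
0.116 [ 0.54976046 -0.18440733  0.116     ] [np.float64(0.0433), np.float64(0.0424), np.float64(0.0433), np.float64(0.0426)]
0.12 [ 0.55093903 -0.18448254  0.12      ] [np.float64(0.0426), np.float64(0.0417), np.float64(0.0426), np.float64(0.0419)]
knob [ 0.5500499  -0.18426604  0.266     ]
[ 0.55558547 -0.07836719  0.054     ] [ 0.53878934 -0.32095521  0.054     ] [ 0.55575773 -0.07992546  0.054     ] [ 0.53914364 -0.31945573  0.054     ] 0.055837454275705044
slot x at y=-.1835 0.5485736855386651 0.06936112261580826
slot x at y=-.1835 0.5483063635486407 0.0692372850750786
```

Column within 1 mm of the slot's line. Lowering the foot into the slot.

```bash
python3 -m crank '[[0.1,0,0,-0.015,0],[0.1,0,0,-0.03,0],[0.1,0,0,-0.038,0],[0.1,0,0,-0.043,0],[0.1,0,0,-0.047,0],[0.1,0,0,-0.05,0],[0.1,0,0,-0.05,0],[0.1,0,0,-0.05,0]]'
```

```text
time: 14.0
position: [0.5485, -0.1841, 0.1781]
tool_rot: [[0.998, -0.068, 0.0], [-0.068, -0.998, -0.0], [0.0, 0.0, -1.0]]
wrist_force: [-0.2, -0.1, -3.6]
width: 0.0255
grasp_force: 71.0
```

```bash
python3 -m crank '[[0.1,0,0,-0.003,0],[0.1,0,0,-0.006,0],[0.1,0,0,-0.009,0],[0.1,0,0,-0.011,0],[0.1,0,0,-0.011,0],[0.1,0,0,-0.011,0],[0.1,0,0,-0.011,0]]'
```

```text
time: 14.7
position: [0.5487, -0.1841, 0.1675]
tool_rot: [[0.998, -0.068, 0.001], [-0.068, -0.998, -0.0], [0.001, 0.0, -1.0]]
wrist_force: [-0.8, 0.1, 7.4]
width: 0.0251
grasp_force: 72.7
```

```bash
python3 -m crank '[[0.1,0,0,0.001,0],[0.1,0,0,0.001,0],[0.1,0,0,0.001,0.1],[0.1,0,0,0.001,0.22],[0.1,0,0,0.001,0.35]]'
```

```text
time: 15.2
position: [0.5488, -0.1842, 0.1685]
tool_rot: [[0.959, 0.283, 0.001], [0.283, -0.959, -0.001], [0.001, 0.001, -1.0]]
wrist_force: [0.0, -0.7, 7.0]
width: 0.0254
grasp_force: 72.6
```

The foot turned 20° freely, so it is under the lips. Completing the quarter turn.

```bash
python3 -m crank '[[0.1,0,0,0,0.14],[0.1,0,0,0,0.28],[0.1,0,0,0,0.42],[0.1,0,0,0,0.56],[0.1,0,0,0,0.7],[0.1,0,0,0,0.84],[0.1,0,0,0,0.98],[0.1,0,0,0,1.12],[0.1,0,0,0,1.221],[0.1,0,0,0,1.221],[0.1,0,0,0,1.221],[0.1,0,0,0,1.221]]'; python3 - <<'E'
from plant import manip
s=manip.state(); print(s['moment'],s['position'],s['joint_pos'])
E
```

```text
time: 16.4
position: [0.5488, -0.1842, 0.1685]
tool_rot: [[0.068, 0.998, 0.001], [0.998, -0.068, -0.001], [-0.001, 0.001, -1.0]]
wrist_force: [-0.3, 0.7, 6.7]
width: 0.0256
grasp_force: 72.6
[-0.01520487 -0.0147176   0.13670915] [ 0.54881234 -0.18418328  0.1685079 ] [-4.56839575e-01  1.86028249e-01  1.52361450e+00 -2.09325974e-05
  1.43032145e+00 -3.88901424e-01]
```

```bash
python3 -m crank '[[0.1,0,0,0.001,0],[0.1,0,0,0.002,0],[0.1,0,0,0.002,0],[0.2,0,0,0.002,0],[0.4,0,0,0.002,0],[0.7,0,0,0.002,0],[1,0,0,0.002,0],[1,0,0,0.002,0],[1,0,0,0.03,0],[1,0,0,0.07,0],[1,0,0,0.11,0],[1,0,0.0,0.15,0],[1,0,0.0,0.15,0],[1,0,0,0.15,0]]'; python3 - <<'E'
from h import *
im,c=snap('wrist','w8.png'); s=manip.state(); print(s['position'])
cv2.imwrite('pics/w8c.png',cv2.resize(im[100:330,170:470,::-1],None,fx=2.6,fy=2.6,interpolation=cv2.INTER_CUBIC))
E
```

```text
time: 17.8
position: [0.5486, -0.1841, 0.3183]
tool_rot: [[0.068, 0.998, 0.001], [0.998, -0.068, -0.001], [-0.0, 0.001, -1.0]]
wrist_force: [-0.2, 0.7, -0.8]
width: 0.0858
grasp_force: 0.0
[ 0.54832541 -0.18393069  0.31711162]
```

View pics/w8c.png

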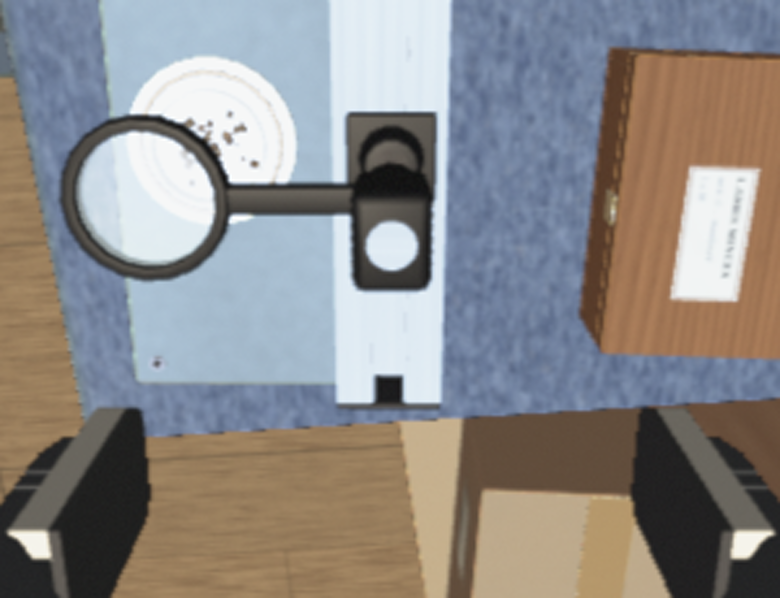

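The magnifier stands across the rail: lens ring about (146,197), knob disc (391,246), dish about (208,140). A numeric check of lens against plate, dish and uprightness follows.

```bash
python3 - <<'E'
from h import *
c=np.load('pics/w8.png.npz')
f=lambda u,v,z: ray(c,170+u/2.6-.3,100+v/2.6-.3,z)
print('lens',f(146,197,.051+.093),'knob top',f(391,246,.051+.156),'plate',f(210,139,.018),'grains',f(215,140,.02))
P=[f(347,113,.056),f(437,113,.056),f(437,197,.056)];print('flange',(P[0]+P[2])/2)
c=np.load('pics/w5.png.npz'); print('dish base',ray(c,170+373/2.5,110+200/2.5,.018),'plate',ray(c,170+371/2.5,110+193/2.5,.018))
E
```

```text
lens [ 0.454042   -0.17687286  0.144     ] knob top [ 0.54871471 -0.184054    0.207     ] plate [ 0.4532872  -0.17537625  0.018     ] grains [ 0.45630793 -0.17577432  0.02      ]
flange [ 0.54985218 -0.18363256  0.056     ]
dish base [ 0.45236423 -0.17895902  0.018     ] plate [ 0.45503376 -0.17841472  0.018     ]
```

The lens is within 3 mm of the dish, the magnifier is upright, and nothing touches the robot. Handing in.

```bash
python3 -c "
from plant import manip
print(manip.finish_job())"
```

```text
the job is handed in; nothing more can be done
None
```

The dish is level inside the plate's rim, about 3 mm off centre, and the magnifier is turned across the slot and released with its lens within about 5 mm of the dish's centre; the job was handed in shortly after 17.8 s on the robot's clock, and no verdict came back.

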